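Line up the sample vials by height on the autosampler rail

ROBOT

A 7-joint arm with a two-finger parallel gripper is mounted at the origin on the work surface. World frame = base frame: x ahead of the robot, y to its left, z up, the work surface at z = 0. Lengths are in m, angles in rad, forces in N, time in s.
With the tool pointing down it reaches from about 0.35 to 0.9 m from the base axis. Payload 8.1 kg.
Tool frame: the origin (TCP) lies at the centre of the arm's flange, where the gripper is bolted on; the fingertips stand 178 mm ahead of it and the grasp point (between the pads) lies 159 mm ahead of it; z points along the fingers, y is the line along which they close (so a half turn about z gives the same grasp; the last joint's range is limited). The gripper opens to 92 mm and grips with 3 to 60 N. Pads are 19 mm wide; open, the fingers measure 130 mm over their backs; the gripper's body (75 mm by 190 mm) begins 47 mm behind the grasp point.
Start: joints at [-1.338, 0.434, 0.025, 1.573, -0.012, 1.134, -0.075], TCP at [0.206, 0.59, 0.405] pointing down, gripper open.
Joint ranges: [-2.62, 2.62], [-0.44, 2.09], [-1.27, 1.32], [0.08, 2.57], [-1.32, 4.46], [0.12, 2], [-2.74, 2.74]. Speed limits (rad/s): [2.22, 2.22, 3.01, 3.01, 3.14, 3.14, 3.14].

INTERFACE

Orientations are given as a rotation vector (axis times angle).
In Python, from cell import arm gives the robot as it stands. The module is installed in compiled form; this text tells all that it offers.
- The arm moves only by the shell command python3 -m inch 'ROWS' [FORCE]. ROWS is text: rows parted by semicolons, each of 5 numbers parted by spaces: the shift along the tool's x, y, z in m, then the turn about the tool's z in rad, then the finger opening in m, from 0 to 0.0918. In form: x y z roll fingers; .... A call has 1 to 5 rows; each row is the pose to reach, as a shift and turn from the pose commanded when the call began, along the tool's axes at that moment; what a row does not reach only later rows make up. A row lasts 1/10 s, in which the tool goes at most 50 mm and 8.59 degrees, less where a joint would pass 70% of its speed; a pose out of reach is approached as far as the arm can. A call with a gripper value outside its range is refused whole. The fingers move at their own pace and stop on an object; FORCE is the grip in N (left out, the last holds). Time passes only in rows, so rows that repeat a pose let the fingers close. It gives the time, the measured TCP pose, the force, the opening and the grip force at its end, in the units of the state.
- arm.observe(): the state, without advancing time (a new reading comes with each control period).
- arm.get_image(name): name is "scene" or "top" or "wrist"; returns the picture (400x640x3 uint8, red, green, blue); there is no depth.
- arm.get_calibration(name): a dict with "intrinsics" (3x3 intrinsics, pixels), "distortion" ([k1, k2, p1, p2, k3] as OpenCV has them; the pictures are not rectified), "pose" (4x4, takes a point from camera to world coordinates). Camera axes: x right, y up, looking along -z (the intrinsics and any distortion apply to the point x, -y, -z); pixel columns grow to the right and rows downward; lengths in m; the calibration is good to about 2 mm. A picture is of the moment at which its call begins: read the wrist's pose just before it. get_calibration takes no time and is no camera call; for the wrist camera it gives the pose at the moment of the call.
- arm.sign_off(): hands the job in; it is judged then, once.
Trained networks look in the newest picture that a camera, given by its name, has taken for a name from the list of things; names that differ only in an ending like _2 or _b are one class to them, and where a whole thing is asked for, a point or a joint stands for the part that bears it (a point fixed in the world has none). Each returns a list of dicts, best first, with "conf" (0 to 1); they miss things now and then, are a little off and sometimes report something else, mostly with a low value. They report only what shows in the picture. A call takes as long as a camera call. They do not tell look-alikes from the thing itself.
- arm.look_for(camera, query): "point" ([row, column] in pixels, amid what is visible of it).
- arm.silhouettes(camera, query): "region" (400x640 bool, what is visible of it) and "point" ([row, column] in pixels, amid what is visible of it).
- arm.place_of(camera, query): "point" ([row, column] in pixels: a listed point, or the origin of a listed thing).
The state is a dict: "clock": time; "joints": joint angles; "dq": joint speeds; "joint_efforts": joint torques, N m; "position": TCP position; "ee_rot": TCP orientation; "force": force on the tool from outside, world axes, zero at the start; "ft_torque": the same for the moment, N m; "width": opening from 0.0 (shut) to 1.0 (fully open); "gripper_force": force on a finger pad.
Only numpy, scipy, OpenCV 4.12 (cv2) and the standard library are available. Lean on these libraries where they do the work, as an engineer would, in place of code of your own. Each camera call takes 0.05 s, during which the arm holds its last target. There are 200 camera calls.

TASK

Stand the four amber vials upright on the rail's four black pads, one centred on each pad, in order of height: the tallest on the pad next to the post with the black ball, then each next one shorter, the shortest at the far end. They are glass, so set each one down gently, without dropping it or knocking any over, and leave the little beaker that stands among them where it is.

Things in the scene. Friction and masses are not known exactly. Their poses are not given: they have to be found in the camera images.
- vial_52: sample vial, upright round amber glass bottle with a blue screw cap, 52 mm tall over all (the shortest of four). Glass body 28 mm in diameter from the bottom up to 30 mm, then a short shoulder; cap 25 mm in diameter over the topmost 14 mm. About 30 g. Starts upright on the table. Origin: centre of its underside, z up
- vial_70: sample vial, upright round amber glass bottle with a blue screw cap, 70 mm tall over all (second shortest of four). Glass body 28 mm in diameter from the bottom up to 48 mm, then a short shoulder; cap 25 mm in diameter over the topmost 14 mm. About 40 g. Starts upright on the table. Origin: centre of its underside, z up
- vial_88: sample vial, upright round amber glass bottle with a blue screw cap, 88 mm tall over all (second tallest of four). Glass body 28 mm in diameter from the bottom up to 66 mm, then a short shoulder; cap 25 mm in diameter over the topmost 14 mm. About 50 g. Starts upright on the table. Origin: centre of its underside, z up
- vial_106: sample vial, upright round amber glass bottle with a blue screw cap, 106 mm tall over all (the tallest of four). Glass body 28 mm in diameter from the bottom up to 84 mm, then a short shoulder; cap 25 mm in diameter over the topmost 14 mm. About 60 g. Starts upright on the table. Origin: centre of its underside, z up
- nest_1: round black rubber pad, 44 mm in diameter, 4 mm thick, fixed on a flat aluminium rail 336 mm long, 60 mm wide and 12 mm high (its top 12 mm above the table). Origin: centre of the pad's underside, 12 mm above the table; its flat top is 16 mm above the table. Its y axis runs along the rail. Pad 1 of four in a straight row, 58 mm apart, numbered along +y (an end of the row)
- nest_2: round black rubber pad, 44 mm in diameter, 4 mm thick, fixed on a flat aluminium rail 336 mm long, 60 mm wide and 12 mm high (its top 12 mm above the table). Origin: centre of the pad's underside, 12 mm above the table; its flat top is 16 mm above the table. Its y axis runs along the rail. Pad 2 of four in a straight row, 58 mm apart, numbered along +y
- nest_3: round black rubber pad, 44 mm in diameter, 4 mm thick, fixed on a flat aluminium rail 336 mm long, 60 mm wide and 12 mm high (its top 12 mm above the table). Origin: centre of the pad's underside, 12 mm above the table; its flat top is 16 mm above the table. Its y axis runs along the rail. Pad 3 of four in a straight row, 58 mm apart, numbered along +y
- nest_4: round black rubber pad, 44 mm in diameter, 4 mm thick, fixed on a flat aluminium rail 336 mm long, 60 mm wide and 12 mm high (its top 12 mm above the table). Origin: centre of the pad's underside, 12 mm above the table; its flat top is 16 mm above the table. Its y axis runs along the rail. Pad 4 of four in a straight row, 58 mm apart, numbered along +y (an end of the row)
- post: steel post with a black ball on top, fixed on the rail beyond one end pad, 63 mm from that pad's centre, sometimes at one end of the rail and sometimes at the other (a low dark plate is at the other end). Base 28 mm in diameter, ball 22 mm, 87 mm tall over the rail. Origin: centre of its underside, 12 mm above the table
- beaker: small empty clear glass beaker, about 40 mm in diameter and 50 mm tall, 80 g, standing loose among the vials. Origin: centre of its underside
Not all that is in view belongs to the job. Leave any green or yellow look-alike of the vial_88 alone. Leave any purple or red look-alike of the vial_70 alone.

How it is judged:
At the end, for the whole second after the job is handed in: Each vial stands upright (within 0.1 rad), at rest and released on its own pad, within 10 mm of the pad's centre, tallest next to the post and descending to the shortest at the far end (((horizontal distance between post and nest_1 below 0.1 m and (horizontal distance between vial_52 and nest_4 below 0.01 m and z of vial_52 in the frame of nest_4 between 0 and 0.008 m and horizontal distance between vial_70 and nest_3 below 0.01 m and z of vial_70 in the frame of nest_3 between 0 and 0.008 m and horizontal distance between vial_88 and nest_2 below 0.01 m and z of vial_88 in the frame of nest_2 between 0 and 0.008 m and horizontal distance between vial_106 and nest_1 below 0.01 m and z of vial_106 in the frame of nest_1 between 0 and 0.008 m)) or (horizontal distance between post and nest_4 below 0.1 m and (horizontal distance between vial_52 and nest_1 below 0.01 m and z of vial_52 in the frame of nest_1 between 0 and 0.008 m and horizontal distance between vial_70 and nest_2 below 0.01 m and z of vial_70 in the frame of nest_2 between 0 and 0.008 m and horizontal distance between vial_88 and nest_3 below 0.01 m and z of vial_88 in the frame of nest_3 between 0 and 0.008 m and horizontal distance between vial_106 and nest_4 below 0.01 m and z of vial_106 in the frame of nest_4 between 0 and 0.008 m))) and angle between each of vial_52, vial_70, vial_88, vial_106's own z axis and vertical below 0.1 rad and linear speed of each of vial_52, vial_70, vial_88, vial_106 below 0.02 m/s and contact force between the fingers and vial_52 below 0.05 N and contact force between the fingers and vial_70 below 0.05 N and contact force between the fingers and vial_88 below 0.05 N and contact force between the fingers and vial_106 below 0.05 N); the robot touches nothing.
It fails at once if a vial is knocked over (angle between any of vial_52, vial_70, vial_88, vial_106's own z axis and vertical above 0.7 rad).
It fails at once if a vial is dropped: in free fall more than 20 mm above its standing height on a pad ((height (world z) of vial_52 above 0.036 m and contact force between vial_52 and anything else below 0.02 N and linear speed of vial_52 above 0.25 m/s) or (height (world z) of vial_70 above 0.036 m and contact force between vial_70 and anything else below 0.02 N and linear speed of vial_70 above 0.25 m/s) or (height (world z) of vial_88 above 0.036 m and contact force between vial_88 and anything else below 0.02 N and linear speed of vial_88 above 0.25 m/s) or (height (world z) of vial_106 above 0.036 m and contact force between vial_106 and anything else below 0.02 N and linear speed of vial_106 above 0.25 m/s)).
It fails at once if the beaker is pushed away (more than 25 mm) or tipped over (distance of beaker from where it was at the start of the episode above 0.025 m or angle between beaker's own z axis and vertical above 0.5 rad).
It also fails if it takes over 112 s, if anything falls off the work surface, if the arm or the gripper's body presses on something with over 40 N, if the wrist force passes 120 N, or if a joint passes its speed limit or range.

## Working session

There is one attempt and no reset: what is moved stays moved. The work goes in short steps, Python scripts to look and compute and a shell command to move; the robot and the scene stay as the last step left them, time stands still between calls to the robot, and variables do not carry over. Pictures are saved under pics/ and viewed, at most 14 in all, crops included, and the job is handed in when it is done.

```bash
mkdir -p pics
cat > h.py <<'E'
import numpy as np, cv2
from cell import arm
from scipy.spatial.transform import Rotation as R
def ray(cam,pt,cal=None):
    c=cal or arm.get_calibration(cam); K=np.array(c["intrinsics"]);D=np.array(c["distortion"]);T=np.array(c["pose"])
    u=cv2.undistortPoints(np.array([[[pt[1],pt[0]]]],float),K,D)[0,0]
    return T[:3,3],T[:3,:3]@np.array([u[0],-u[1],-1])
def at(cam,pt,z,cal=None):
    o,d=ray(cam,pt,cal); return o+d*(z-o[2])/d[2]
def pix(cam,p,cal=None):
    c=cal or arm.get_calibration(cam); K=np.array(c["intrinsics"]);D=np.array(c["distortion"]);T=np.array(c["pose"])
    q=T[:3,:3].T@(np.array(p)-T[:3,3]); q=q*[1,-1,-1]
    r=cv2.projectPoints(q.reshape(1,1,3),np.zeros(3),np.zeros(3),K,D)[0][0,0]; return r[::-1]
def save(cam,n):
    im=arm.get_image(cam); cv2.imwrite(f"pics/{n}.png",im[:,:,::-1]); return im
def togo(target,yaw_y=None):
    """shift in tool axes from measured TCP to world target"""
    s=arm.observe(); r=R.from_rotvec(s["ee_rot"]); return r.inv().apply(np.array(target)-s["position"])
E
python3 - <<'E'
from h import *
np.set_printoptions(precision=3,suppress=True)
s=arm.observe();print(s); print(R.from_rotvec(s["ee_rot"]).as_matrix())
save("scene","s0")
for q in ["post","beaker"]:
    for r in arm.place_of("scene",q)[:2]: print("scene",q,r)
save("top","t0")
for q,z in [("vial_52",0),("vial_70",0),("vial_88",0),("vial_106",0),("nest_1",.012),("post",.012),("beaker",0)]:
    for r in arm.place_of("top",q)[:6]: print(q,round(r["conf"],2),np.array(r["point"]),at("top",r["point"],z))
E
```

```text
{'clock': 0.0, 'joints': array([-1.338,  0.435,  0.025,  1.574, -0.012,  1.134, -0.075]), 'dq': array([ 0.002, -0.001,  0.001,  0.002,  0.   ,  0.   ,  0.   ]), 'joint_efforts': array([ -0.001, -66.785,   0.984, -31.446,  -0.061,   0.043,   0.   ]), 'position': array([0.206, 0.59 , 0.404]), 'ee_rot': array([-0.525, -3.097,  0.002]), 'force': array([-0.288, -0.228, -0.272]), 'ft_torque': array([-0.007, -0.047,  0.036]), 'gripper_force': 0.0, 'width': 0.9982599654905303}
[[-0.944  0.33  -0.   ]
 [ 0.33   0.944 -0.002]
 [-0.    -0.002 -1.   ]]
scene post {'point': [210.7, 222.5], 'conf': 0.63}
scene beaker {'point': [146.7, 218.3], 'conf': 0.86}
vial_52 0.87 [237.7 219. ] [0.47  0.245 0.   ]
vial_52 0.75 [212.  193.7] [0.527 0.302 0.   ]
vial_52 0.74 [250.8 272.6] [0.442 0.129 0.   ]
vial_52 0.69 [208.5 426.2] [ 0.531 -0.208  0.   ]
vial_52 0.49 [230.1 401.7] [ 0.484 -0.152  0.   ]
vial_52 0.47 [224.5 322.9] [0.498 0.02  0.   ]
vial_70 0.87 [237.7 219. ] [0.47  0.245 0.   ]
vial_70 0.75 [212.  193.7] [0.527 0.302 0.   ]
vial_70 0.74 [250.8 272.6] [0.442 0.129 0.   ]
vial_70 0.69 [208.5 
[... 293 characters left out ...]
] [ 0.531 -0.208  0.   ]
vial_88 0.49 [230.1 401.7] [ 0.484 -0.152  0.   ]
vial_88 0.47 [224.5 322.9] [0.498 0.02  0.   ]
vial_106 0.87 [237.7 219. ] [0.47  0.245 0.   ]
vial_106 0.75 [212.  193.7] [0.527 0.302 0.   ]
vial_106 0.74 [250.8 272.6] [0.442 0.129 0.   ]
vial_106 0.69 [208.5 426.2] [ 0.531 -0.208  0.   ]
vial_106 0.49 [230.1 401.7] [ 0.484 -0.152  0.   ]
vial_106 0.47 [224.5 322.9] [0.498 0.02  0.   ]
nest_1 0.86 [157.3 297.8] [0.645 0.074 0.012]
nest_1 0.82 [154.  323.4] [0.652 0.018 0.012]
nest_1 0.81 [155.3 348.2] [ 0.649 -0.037  0.012]
nest_1 0.79 [157.5 373.2] [ 0.643 -0.092  0.012]
nest_1 0.5 [229.  400.9] [ 0.486 -0.147  0.012]
post 0.73 [160.  403.8] [ 0.638 -0.159  0.012]
```

View pics/t0.png

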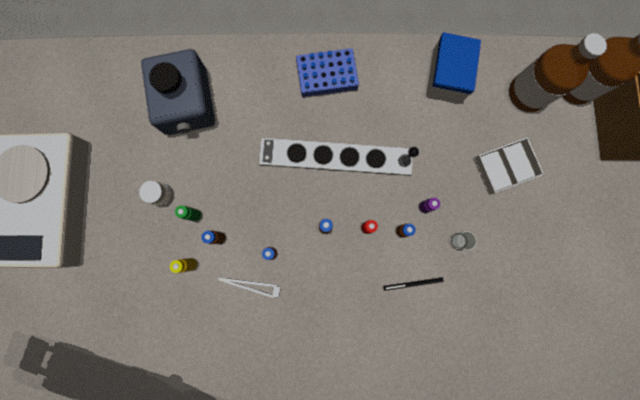

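View pics/s0.png

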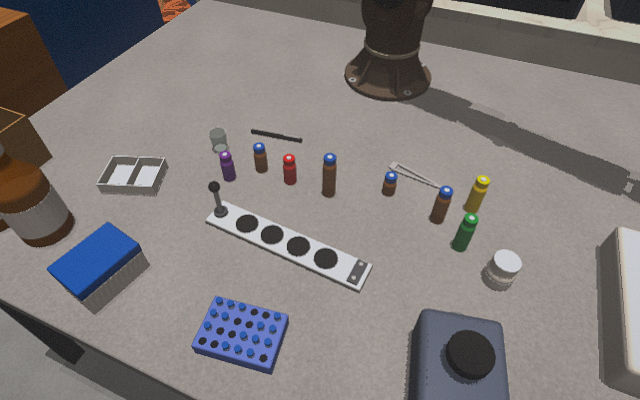

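Top view: blue caps at (row, col) (237,208), (254,269), (226,326) and (230,408). Green (212,183), yellow (266,179), red (227,370) and purple (205,432) are look-alikes, and the beaker is at (240,462). The post is at the right end (153,413), and the pads are at columns 297–376. In the scene view, left to right, the blue-capped vials look like 70 (260,157), 106 (329,175), 52 (390,182) and 88 (441,203). Next I measure the caps in both cameras to confirm the heights.

Run:
```python
from h import *
np.set_printoptions(precision=4,suppress=True)
def blobs(im,lo,hi,amin,amax,roi):
    h=cv2.cvtColor(im,cv2.COLOR_RGB2HSV); m=cv2.inRange(h,lo,hi); k=np.zeros_like(m);k[roi]=m[roi]
    n,_,st,c=cv2.connectedComponentsWithStats(k); return [(c[i][::-1],st[i]) for i in range(1,n) if amin<st[i][4]<amax]
t=save("top","t1"); s=save("scene","s1")
bt=blobs(t,(100,100,40),(125,255,255),15,400,np.s_[195:280,160:460])
bs=blobs(s,(100,100,40),(125,255,255),15,400,np.s_[135:215,240:470])
for c,st in bt: print("top",c,st)
for c,st in bs: print("scn",c,st)
ct,cs=arm.get_calibration("top"),arm.get_calibration("scene"); print(np.array(ct["pose"])[:3,3],np.array(cs["pose"])[:3,3])
# triangulate cap centres
for c,_ in bt:
    o,d=ray("top",c,ct); best=[]
    for e,_ in bs:
        p,q=ray("scene",e,cs); A=np.c_[d,-q]; l=np.linalg.lstsq(A,p-o,rcond=None)[0]; a=o+d*l[0];b=p+q*l[1]; best.append((np.linalg.norm(a-b),*((a+b)/2)))
    print(c,np.array(min(best)))
# pads
g=blobs(t,(0,0,0),(180,255,45),80,500,np.s_[140:175,280:392]); P=[]
for c,st in g: p=at("top",c,.016,ct); P.append(p); print("pad",c,st[2:],p)
big=cv2.resize(s[130:290,190:490],None,fx=2.6,fy=2.6,interpolation=cv2.INTER_CUBIC); cv2.imwrite("pics/crop.png",big[:,:,::-1])
```

```text
top [225.1048 325.6095] [320 219  13  13 105]
top [229.4316 408.1263] [402 224  13  12  95]
top [236.5429 208.1619] [202 231  13  12 105]
top [253.404  268.1616] [262 248  13  12  99]
scn [147.6714 258.5857] [253 143  11  11  70]
scn [158.2469 329.321 ] [324 153  12  13  81]
scn [175.5231 391.    ] [385 171  12   9  65]
scn [191.1444 446.1667] [440 186  13  13  90]
[0.4533 0.0356 0.7868] [1.0433 0.2253 0.6478]
[225.1048 325.6095] [0.0017 0.4912 0.0161 0.1002]
[229.4316 408.1263] [ 0.0016  0.4833 -0.1505  0.0627]
[236.5429 208.1619] [0.     0.471  0.2442 0.0836]
[253.404  268.1616] [0.     0.4374 0.132  0.0489]
pad [152.7124 296.2446] [ 17  17 233] [0.6538 0.0774 0.016 ]
pad [154.4848 322.7619] [ 17  17 231] [0.6496 0.0195 0.016 ]
pad [156.5085 349.0975] [ 17  18 236] [ 0.6448 -0.0381  0.016 ]
pad [158.1787 375.4936] [ 18  17 235] [ 0.6409 -0.0958  0.016 ]
```

View pics/crop.png

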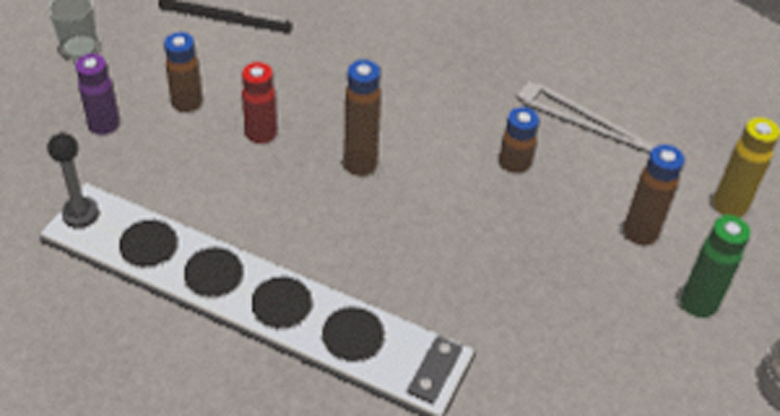

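The triangulated cap centres sit at 100, 63, 84 and 49 mm, which confirms 106 (.491,.016), 70 (.483,-.151), 88 (.471,.244) and 52 (.437,.132). The pads come out 58 mm apart, as they should. The crop shows all four amber, blue-capped vials clear of the look-alikes. I'll start with vial_106, turning the tool so it closes across the rail.

```bash
cat > g.py <<'E'
import sys
from h import *
V={"106":(.491,.016),"70":(.483,-.1505),"88":(.471,.244),"52":(.4372,.132)}
P={"P106":(.6409,-.0958),"P88":(.6450,-.0381),"P70":(.6494,.0195),"P52":(.6538,.0774)}
V.update(P)
s=arm.observe(); r=R.from_rotvec(s["ee_rot"]); y=r.as_matrix()[:,1]
for n in sys.argv[1:]: print(n,"go tool",np.round(r.inv().apply(np.array([*V[n],s["position"][2]])-s["position"]),4), "TCPz %.4f roll %.3f clk %.1f"%(s["position"][2], np.arctan2(y[1],y[0])+.0743, s["clock"]))
E
python3 -m inch '-.035 -.034 0 .145 .08; -.07 -.068 0 .29 .08; -.105 -.102 0 .435 .08; -.14 -.136 0 .58 .08; -.175 -.17 0 .725 .08' 15
python3 g.py 106
```

```text
clock: 1.15
position: [0.3157, 0.37, 0.4049]
ee_rot: [-1.597, -2.705, -0.001]
force: [0.7, -0.7, -0.2]
width: 0.874
gripper_force: 0.0
106 go tool [-3.947e-01 -1.750e-02 -2.000e-04] TCPz 0.4049 roll 0.578 clk 1.1
```

```bash
python3 -m inch '-.045 -.002 .01 .145 .08; -.09 -.004 .02 .29 .08; -.135 -.006 .03 .435 .08; -.18 -.008 .04 .57 .08; -.22 -.01 .04 .57 .08' >/dev/null
python3 g.py 106
```

```text
106 go tool [-0.1515  0.0871  0.    ] TCPz 0.3640 roll 0.009 clk 1.6
```

```bash
python3 -m inch '-.04 .025 0 0 .08; -.08 .05 0 0 .08; -.12 .07 0 0 .08; -.1515 .087 0 0.005 .08; -.1515 .087 0 .005 .08' >/dev/null
python3 g.py 106
python3 - <<'E'
from h import *
save("wrist","w0"); print(pix("wrist",(.491,.016,.106)))
E
```

```text
106 go tool [ 0.0023 -0.0021 -0.    ] TCPz 0.3653 roll 0.002 clk 2.1
[207.43611848 318.15829865]
```

View pics/w0.png

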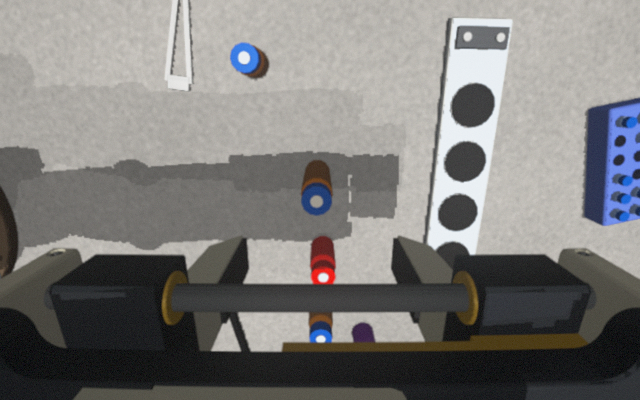

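The wrist view shows vial_106's cap at (201,316), against a prediction of (207,318), while the arm was still settling. I'll re-measure now that it's still.

```bash
cat > w.py <<'E'
import sys
from h import *
def caps(near,hgt):
    cal=arm.get_calibration("wrist"); im=arm.get_image("wrist"); e=pix("wrist",(*near,hgt),cal)
    m=cv2.inRange(cv2.cvtColor(im,cv2.COLOR_RGB2HSV),(100,100,40),(125,255,255))
    ctr,_=cv2.findContours(m,cv2.RETR_EXTERNAL,cv2.CHAIN_APPROX_NONE)
    b=[]
    for c in ctr:
        (x,y),r=cv2.minEnclosingCircle(c)
        if r>6: b.append((np.hypot(y-e[0],x-e[1]),y,x,r))
    d,y,x,r=min(b); print("pred",e.round(1),"seen",round(y,1),round(x,1),"r",round(r,1),"world",at("wrist",(y,x),hgt,cal).round(4))
V={"106":(.491,.016),"70":(.483,-.1505),"88":(.471,.244),"52":(.4372,.132)}
caps(V[sys.argv[1]],float(sys.argv[1])/1000)
E
python3 w.py 106; python3 g.py 106
```

```text
pred [207.4 318.2] seen 202.2 317.7 r 15.8 world [0.491  0.0204 0.106 ]
106 go tool [-0.0019 -0.0005 -0.    ] TCPz 0.3647 roll 0.007 clk 2.2
```

```bash
python3 -m inch '0 0 .045 0 .08; 0 0 .09 0 .08; 0 0 .12 0 .08; 0 0 .14 0 .08; 0 0 .14 0 .08' >/dev/null
python3 g.py 106
python3 -m inch '0 0 0 0 .04; 0 0 0 0 .03; 0 0 0 0 .02; 0 0 0 0 .015; 0 0 0 0 .015' 15 | egrep 'width|force'
```

```text
106 go tool [-0.0041  0.0011 -0.    ] TCPz 0.2226 roll 0.012 clk 2.8
force: [0.3, 1.0, 0.2]
width: 0.488
gripper_force: 0.0
```

```bash
python3 -m inch '0 0 0 0 .015; 0 0 0 0 .015; 0 0 0 0 .015; 0 0 0 0 .015; 0 0 0 0 .015' 15 | egrep 'width|force'
python3 g.py 106 P106
```

```text
force: [-0.3, 1.0, 1.9]
width: 0.301
gripper_force: 15.0
106 go tool [-0.0026 -0.0005 -0.    ] TCPz 0.2248 roll 0.009 clk 3.8
P106 go tool [-0.1044  0.1564  0.    ] TCPz 0.2248 roll 0.009 clk 3.8
```

```bash
python3 -m inch '0 0 -.02 0 .015; 0 0 -.05 0 .015; 0 0 -.085 0 .015; 0 0 -.12 0 .015; 0 0 -.13 0 .015' | egrep 'width|grip'
python3 -m inch '-.015 .022 0 0 .015; -.04 .06 0 0 .015; -.065 .1 0 0 .015; -.09 .137 0 0 .015; -.104 .156 0 0 .015'| egrep 'width|grip'
python3 -m inch '0 0 0 0 .015; 0 0 0 0 .015; 0 0 0 0 .015'| egrep 'width|grip'
python3 g.py P106
python3 - <<'E'
from h import *
save("wrist","w1"); save("scene","s2")
E
python3 -c "
import cv2;a=cv2.imread('pics/w1.png');b=cv2.imread('pics/s2.png')[90:310,150:480];b=cv2.resize(b,(400,267));a=cv2.resize(a,(400,250));import numpy as np
cv2.imwrite('pics/c2.png',np.vstack([a,b]))"
```

```text
width: 0.3
gripper_force: 15.0
width: 0.302
gripper_force: 15.0
width: 0.301
gripper_force: 15.0
P106 go tool [-0.0014  0.0012 -0.    ] TCPz 0.3540 roll 0.010 clk 5.0
```

View pics/c2.png

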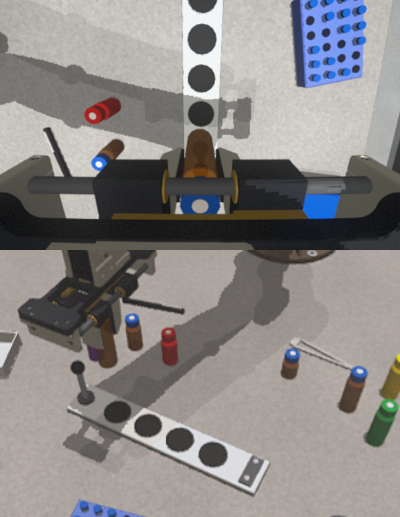

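Vial_106 hangs upright in the grip, with its cap at about (330,320) in the wrist frame. I'll measure the held cap and the visible pads with the same camera, which shows any camera bias.

```bash
cat > p.py <<'E'
import sys
from h import *
np.set_printoptions(precision=4,suppress=True)
hz=float(sys.argv[1]) # height of cap top now
cal=arm.get_calibration("wrist"); im=arm.get_image("wrist"); s=arm.observe()
h=cv2.cvtColor(im,cv2.COLOR_RGB2HSV); m=cv2.inRange(h,(100,100,40),(125,255,255)); m[:290]=0; m[:,:270]=0; m[:,370:]=0
c=max(cv2.findContours(m,0,1)[0],key=cv2.contourArea); (x,y),r=cv2.minEnclosingCircle(c)
print("cap px",y,x,r,"world",at("wrist",(y,x),hz,cal),"tcp",s["position"])
m=cv2.inRange(h,(0,0,0),(180,255,75))
for c in cv2.findContours(m,0,1)[0]:
    if len(c)<8: continue
    (x,y),(a,b),_=cv2.fitEllipse(c)
    if 25<min(a,b) and max(a,b)<60 and max(a,b)/min(a,b)<1.25: print("pad px",y,x,a,b,at("wrist",(y,x),.016,cal))
E
python3 p.py .2352
```

```text
cap px 324.66949462890625 319.88983154296875 31.74782371520996 world [ 0.6397 -0.093   0.2352] tcp [ 0.64   -0.0943  0.3548]
pad px 181.82774353027344 320.75628662109375 38.65045166015625 39.60208511352539 [ 0.6408 -0.0935  0.016 ]
pad px 125.2767562866211 321.6113586425781 40.556678771972656 41.125457763671875 [ 0.6453 -0.036   0.016 ]
pad px 62.39720916748047 322.5358581542969 42.23725128173828 45.62239456176758 [0.6498 0.0217 0.016 ]
```

```bash
python3 -m inch '0 .001 .03 0 .015; 0 .001 .07 0 .015; 0 .001 .095 0 .015; 0 .001 .105 0 .015; 0 .001 .11 0 .015' | egrep 'width|grip|force'
python3 -m inch '0 0 .001 0 .015; 0 0 .002 0 .015; 0 0 .003 0 .015; 0 0 .003 0 .015; 0 0 .003 0 .015' | egrep 'width|grip|force'
python3 g.py P106
```

```text
force: [-0.2, 0.3, -0.3]
width: 0.299
gripper_force: 15.0
force: [0.7, 0.2, -0.2]
width: 0.302
gripper_force: 15.0
P106 go tool [-0.0004 -0.0007 -0.    ] TCPz 0.2422 roll 0.009 clk 6.2
```

```bash
python3 -m inch '0 0 .001 0 .015; 0 0 .001 0 .015; 0 0 .001 0 .015' | egrep '^force'
python3 -m inch '0 0 .001 0 .015; 0 0 .001 0 .015; 0 0 .001 0 .015' | egrep '^force'
python3 g.py P106
```

```text
force: [0.3, -0.2, -0.1]
force: [-2.9, 0.9, 10.2]
P106 go tool [-0.0003 -0.0007 -0.    ] TCPz 0.2408 roll 0.009 clk 6.8
```

```bash
python3 -m inch '0 0 0 0 .035; 0 0 0 0 .045; 0 0 0 0 .06; 0 0 0 0 .075; 0 0 0 0 .08' | egrep 'width'
python3 -m inch '0 0 0 0 .08; 0 0 -.01 0 .08; 0 0 -.05 0 .08; 0 0 -.095 0 .08; 0 0 -.13 0 .08' | egrep 'width'
python3 p.py .122; python3 g.py P106 88
```

```text
width: 0.681
width: 0.867
P106 go tool [ 0.0006 -0.0019 -0.    ] TCPz 0.3788 roll 0.009 clk 7.8
88 go tool [ 0.3285 -0.1938 -0.002 ] TCPz 0.3788 roll 0.009 clk 7.8Traceback (most recent call last):
  File "p.py", line 7, in <module>
    c=max(cv2.findContours(m,0,1)[0],key=cv2.contourArea); (x,y),r=cv2.minEnclosingCircle(c)
ValueError: max() iterable argument is empty
```

```bash
python3 -m inch '.035 -.02 0 .009 .08; .077 -.045 0 .009 .08; .118 -.07 0 .009 .08; .16 -.094 0 .009 .08; .2 -.118 0 .009 .08' >/dev/null
python3 -m inch '.04 -.024 .005 0 .08; .08 -.048 .01 0 .08; .115 -.067 .014 0 .08; .13 -.075 .014 0 .08; .13 -.075 .014 0 .08' >/dev/null
python3 -m inch '0 0 0 0 .08;0 0 0 0 .08' >/dev/null
python3 w.py 88; python3 g.py 88
```

```text
pred [205.6 318.3] seen 201.0 317.4 r 15.2 world [0.4705 0.2481 0.088 ]
88 go tool [-0.0016 -0.0012 -0.    ] TCPz 0.3561 roll -0.002 clk 9.1
```

```bash
python3 -m inch '.001 -.001 .045 0 .08; .001 -.001 .09 0 .08; .001 -.001 .125 0 .08; .001 -.001 .148 0 .08; .001 -.001 .148 0 .08' >/dev/null
python3 -m inch '0 0 0 0 .015; 0 0 0 0 .015; 0 0 0 0 .015; 0 0 0 0 .015; 0 0 0 0 .015' 15 | egrep 'width'
python3 -m inch '0 0 0 0 .015; 0 0 0 0 .015; 0 0 0 0 .015; 0 0 0 0 .015' 15 | egrep 'width|force'
python3 g.py 88 P88
```

```text
width: 0.489
force: [-0.1, 0.5, 2.2]
width: 0.298
gripper_force: 15.0
88 go tool [-0.0041  0.0007 -0.    ] TCPz 0.2078 roll 0.000 clk 10.5
P88 go tool [-0.2726  0.1951 -0.    ] TCPz 0.2078 roll 0.000 clk 10.5
```

```bash
python3 -m inch '0 0 -.02 0 .015; 0 0 -.05 0 .015; 0 0 -.085 0 .015; 0 0 -.12 0 .015; 0 0 -.13 0 .015' | egrep 'width'
python3 -m inch '-.015 .01 0 0 .015; -.045 .032 0 0 .015; -.08 .057 0 0 .015; -.115 .082 0 0 .015; -.15 .107 0 0 .015'| egrep 'width'
python3 -m inch '-.033 .024 0 0 .015; -.066 .048 0 0 .015; -.095 .069 0 0 .015; -.115 .083 0 0 .015; -.121 .088 0 0 .015'| egrep 'width'
python3 -m inch '0 0 0 0 .015; 0 0 0 0 .015; 0 0 0 0 .015'| egrep 'width|grip'
python3 g.py P88; python3 p.py .218
```

```text
width: 0.295
width: 0.298
width: 0.299
width: 0.296
gripper_force: 15.0
P88 go tool [-0.0034  0.0006 -0.    ] TCPz 0.3374 roll 0.002 clk 12.3
cap px 325.96429443359375 318.5 32.22311782836914 world [ 0.6438 -0.034   0.218 ] tcp [ 0.6447 -0.0348  0.3376]
pad px 245.9349822998047 320.370361328125 41.858642578125 52.133338928222656 [ 0.6403 -0.0988  0.016 ]
pad px 187.83236694335938 320.7695617675781 40.36458206176758 41.759521484375 [ 0.6452 -0.0356  0.016 ]
pad px 128.66976928710938 321.1286926269531 42.61634063720703 43.16873550415039 [0.6497 0.0218 0.016 ]
```

```bash
python3 -m inch '-.0015 .001 .03 0 .015; -.0015 .001 .07 0 .015; -.0015 .001 .095 0 .015; -.0015 .001 .107 0 .015; -.0015 .001 .111 0 .015' | egrep '^force'
python3 -m inch '0 0 .001 0 .015; 0 0 .0015 0 .015; 0 0 .0015 0 .015' | egrep '^force'
python3 -m inch '0 0 .001 0 .015; 0 0 .001 0 .015; 0 0 .001 0 .015' | egrep '^force'
python3 g.py P88
```

```text
force: [0.7, -0.3, -0.3]
force: [-0.0, 0.2, -0.9]
force: [-0.2, 0.1, -0.9]
P88 go tool [-0.    -0.001 -0.   ] TCPz 0.2244 roll 0.000 clk 13.4
```

```bash
python3 -m inch '0 0 .001 0 .015; 0 0 .001 0 .015; 0 0 .001 0 .015' | egrep '^force'
python3 g.py P88
```

```text
force: [-1.8, 0.1, 5.5]
P88 go tool [ 0.     -0.0011 -0.    ] TCPz 0.2238 roll 0.000 clk 13.8
```

Contact. I'll release, rise and go to vial_70.

```bash
python3 -m inch '0 0 0 0 .035; 0 0 0 0 .045; 0 0 0 0 .06; 0 0 0 0 .075; 0 0 0 0 .08' | egrep 'width'
python3 -m inch '0 0 0 0 .08; 0 0 -.01 0 .08; 0 0 -.05 0 .08; 0 0 -.095 0 .08; 0 0 -.14 0 .08' | egrep 'width'
python3 g.py 70
```

```text
width: 0.681
width: 0.871
70 go tool [-1.240e-01 -1.538e-01  1.000e-04] TCPz 0.3654 roll -0.000 clk 14.8
```

```bash
python3 -m inch '-.025 -.03 0 0 .08; -.055 -.067 0 0 .08; -.085 -.105 0 0 .08; -.11 -.138 0 0 .08; -.122 -.154 0 0 .08' >/dev/null
python3 -m inch '0 0 0 0 .08;0 0 0 0 .08; 0 0 0 0 .08' >/dev/null
python3 w.py 70; python3 g.py 70
python3 - <<'E'
from h import *
save("scene","s3"); save("top","t3")
E
```

```text
pred [198.  318.3] seen 193.7 317.4 r 13.8 world [ 0.4825 -0.1464  0.07  ]
70 go tool [-0.003  -0.0012 -0.    ] TCPz 0.3634 roll 0.002 clk 15.6
```

View pics/s3.png

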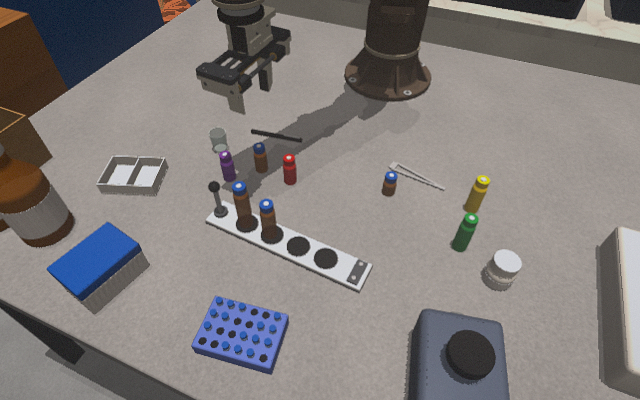

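Vials 106 (243,200) and 88 (269,217) stand on the two pads nearest the post. Next I grasp vial_70 directly below.

```bash
python3 -m inch '0 -.001 .045 0 .08; 0 -.001 .09 0 .08; 0 -.001 .13 0 .08; 0 -.001 .157 0 .08; 0 -.001 .167 0 .08' >/dev/null
python3 -m inch '0 0 0 0 .015; 0 0 0 0 .015; 0 0 0 0 .015; 0 0 0 0 .015; 0 0 0 0 .015' 15 | egrep 'width'
python3 -m inch '0 0 0 0 .015; 0 0 0 0 .015; 0 0 0 0 .015; 0 0 0 0 .015; 0 0 0 0 .015' 15 | egrep 'width|force'
python3 g.py 70 P70
```

```text
width: 0.485
force: [-0.1, 0.5, 4.6]
width: 0.296
gripper_force: 15.0
70 go tool [-0.0021  0.0007 -0.    ] TCPz 0.1964 roll 0.000 clk 17.2
P70 go tool [1.798e-01 1.541e-01 1.000e-04] TCPz 0.1964 roll 0.000 clk 17.2
```

```bash
python3 -m inch '0 0 -.02 0 .015; 0 0 -.05 0 .015; 0 0 -.09 0 .015; 0 0 -.13 0 .015; 0 0 -.15 0 .015' | egrep 'width'
python3 -m inch '.02 .017 0 0 .015; .05 .043 0 0 .015; .08 .069 0 0 .015; .11 .095 0 0 .015; .14 .12 0 0 .015'| egrep 'width'
python3 -m inch '.025 .022 0 0 .015; .037 .032 0 0 .015; .0407 .034 0 0 .015; .0407 .034 0 0 .015; .0407 .034 0 0 .015'| egrep 'width|grip'
python3 g.py P70; python3 p.py .220
```

```text
width: 0.3
width: 0.304
width: 0.296
gripper_force: 15.0
P70 go tool [ 0.001  0.001 -0.   ] TCPz 0.3463 roll -0.002 clk 18.7
cap px 315.637939453125 318.5 29.723567962646484 world [0.6475 0.0184 0.22  ] tcp [0.6484 0.0186 0.3465]
pad px 180.57566833496094 321.0223083496094 39.62422180175781 40.63524627685547 [0.6497 0.0221 0.016 ]
pad px 122.40029907226562 321.12945556640625 41.687889099121094 42.329833984375 [0.6542 0.0795 0.016 ]
```

```bash
python3 -m inch '.003 .0018 .04 0 .015; .003 .0018 .08 0 .015; .003 .0018 .113 0 .015; .003 .0018 .127 0 .015; .003 .0018 .131 0 .015' | egrep '^force'
python3 -m inch '0 0 .001 0 .015; 0 0 .002 0 .015; 0 0 .002 0 .015; 0 0 .002 0 .015' | egrep '^force'
python3 g.py P70
python3 -m inch '0 0 .001 0 .015; 0 0 .001 0 .015; 0 0 .001 0 .015' | egrep '^force'
python3 g.py P70
```

```text
force: [-0.1, -0.3, 0.1]
force: [-0.1, 0.9, -0.6]
P70 go tool [-0.004 -0.002 -0.   ] TCPz 0.2143 roll 0.000 clk 19.6
force: [-0.9, 0.5, 2.1]
P70 go tool [-0.004  -0.0018 -0.    ] TCPz 0.2125 roll 0.000 clk 19.9
```

```bash
python3 -m inch '0 0 0 0 .035; 0 0 0 0 .045; 0 0 0 0 .06; 0 0 0 0 .075; 0 0 0 0 .08' | egrep 'width'
python3 -m inch '0 0 0 0 .08; 0 0 -.01 0 .08; 0 0 -.05 0 .08; 0 0 -.095 0 .08; 0 0 -.14 0 .08' | egrep 'width'
python3 g.py 52
```

```text
width: 0.677
width: 0.873
52 go tool [ 0.0927 -0.2213  0.    ] TCPz 0.3544 roll -0.000 clk 20.9
```

```bash
python3 -m inch '.015 -.035 0 0 .08; .032 -.075 0 0 .08; .05 -.117 0 0 .08; .067 -.158 0 0 .08; .083 -.195 0 0 .08' >/dev/null
python3 -m inch '.009 -.02 0 0 .08; .0115 -.0263 0 0 .08; .0115 -.0263 0 0 .08; .0115 -.0263 0 0 .08; .0115 -.0263 0 0 .08' >/dev/null
python3 w.py 52; python3 g.py 52
```

```text
pred [194. 318.] seen 189.5 317.6 r 13.6 world [0.4372 0.1363 0.052 ]
52 go tool [-0.0013 -0.0013 -0.    ] TCPz 0.3523 roll -0.002 clk 22.0
```

```bash
python3 -m inch '.001 -.001 .045 0 .08; .001 -.001 .09 0 .08; .001 -.001 .13 0 .08; .001 -.001 .157 0 .08; .001 -.001 .168 0 .08' >/dev/null
python3 -m inch '0 0 0 0 .015; 0 0 0 0 .015; 0 0 0 0 .015; 0 0 0 0 .015; 0 0 0 0 .015' 15 | egrep 'width'
python3 -m inch '0 0 0 0 .015; 0 0 0 0 .015; 0 0 0 0 .015; 0 0 0 0 .015; 0 0 0 0 .015' 15 | egrep 'width|force'
python3 g.py 52 P52
```

```text
width: 0.486
force: [-0.8, -0.8, 5.6]
width: 0.3
gripper_force: 15.0
52 go tool [-0.003   0.0007 -0.    ] TCPz 0.1844 roll 0.000 clk 23.5
P52 go tool [-0.0415  0.2207  0.    ] TCPz 0.1844 roll 0.000 clk 23.5
```

```bash
python3 -m inch '0 0 -.02 0 .015; 0 0 -.05 0 .015; 0 0 -.09 0 .015; 0 0 -.13 0 .015; 0 0 -.15 0 .015' | egrep 'width'
python3 -m inch '-.003 .02 0 0 .015; -.01 .055 0 0 .015; -.018 .095 0 0 .015; -.025 .135 0 0 .015; -.032 .175 0 0 .015'| egrep 'width'
python3 -m inch '-.005 .03 0 0 .015; -.0075 .043 0 0 .015; -.008 .046 0 0 .015; -.008 .046 0 0 .015; -.008 .046 0 0 .015'| egrep 'width|grip'
python3 g.py P52; python3 p.py .202
```

```text
width: 0.298
width: 0.297
width: 0.3
gripper_force: 15.0
P52 go tool [-0.0017  0.0007 -0.    ] TCPz 0.3340 roll 0.001 clk 25.0
cap px 313.5 320.0 26.043333053588867 world [0.6526 0.0758 0.202 ] tcp [0.6532 0.0793 0.3342]
pad px 186.76783752441406 320.9184265136719 40.966087341308594 42.34028625488281 [0.654  0.0801 0.016 ]
```

```bash
python3 -m inch '.001 .001 .04 0 .015; .001 .001 .08 0 .015; .001 .001 .113 0 .015; .001 .001 .127 0 .015; .001 .001 .131 0 .015' | egrep '^force'
python3 -m inch '0 0 .001 0 .015; 0 0 .0015 0 .015; 0 0 .0015 0 .015; 0 0 .0015 0 .015' | egrep '^force'
python3 g.py P52
python3 -m inch '0 0 .001 0 .015; 0 0 .001 0 .015; 0 0 .001 0 .015' | egrep '^force'
python3 g.py P52
```

```text
force: [0.6, -0.2, 0.4]
force: [0.3, 0.7, -0.4]
P52 go tool [-0.0024 -0.0016 -0.    ] TCPz 0.2028 roll 0.000 clk 25.9
force: [-0.2, -0.4, -1.0]
P52 go tool [-0.0023 -0.0012 -0.    ] TCPz 0.2008 roll 0.000 clk 26.2
```

```bash
python3 -m inch '0 0 .001 0 .015; 0 0 .001 0 .015; 0 0 .001 0 .015' | egrep '^force'
python3 g.py P52
```

```text
force: [-3.7, 0.1, 7.7]
P52 go tool [-0.0023 -0.0013 -0.    ] TCPz 0.2005 roll 0.000 clk 26.6
```

```bash
python3 -m inch '0 0 0 0 .035; 0 0 0 0 .045; 0 0 0 0 .06; 0 0 0 0 .075; 0 0 0 0 .08' | egrep 'width'
python3 -m inch '0 0 0 0 .08; 0 0 -.01 0 .08; 0 0 -.05 0 .08; 0 0 -.095 0 .08; 0 0 -.14 0 .08' | egrep 'width'
python3 -m inch '.03 -.03 -.01 0 .08; .06 -.06 -.02 0 .08; .09 -.09 -.02 0 .08; .12 -.12 -.02 0 .08; .15 -.15 -.02 0 .08' | egrep 'width'
python3 -m inch '.02 -.03 0 0 .08; .04 -.06 0 0 .08; .04 -.06 0 0 .08; .04 -.06 0 0 .08; .04 -.06 0 0 .08' | egrep 'clock|force'
python3 - <<'E'
from h import *
import itertools
np.set_printoptions(precision=4,suppress=True)
t=save("top","t9"); s=save("scene","s9")
P={106:(.6409,-.0958),88:(.6450,-.0381),70:(.6494,.0195),52:(.6538,.0774)}
for cam,im in (("top",t),("scene",s)):
    m=cv2.inRange(cv2.cvtColor(im,cv2.COLOR_RGB2HSV),(100,100,40),(125,255,255)); n,_,st,c=cv2.connectedComponentsWithStats(m)
    for h,p in P.items():
        e=pix(cam,(*p,.016+h/1000-.006)); i=min((i for i in range(1,n) if st[i][4]>15),key=lambda i:np.hypot(*(c[i][::-1]-e)))
        print(cam,h,"off pad mm",1000*(at(cam,c[i][::-1],.016+h/1000-.006)[:2]-p),st[i][4])
b=cv2.resize(s[120:320,180:500],None,fx=2.4,fy=2.4); cv2.imwrite("pics/f.png",b[:,:,::-1])
E
```

```text
width: 0.682
width: 0.873
width: 0.873
clock: 28.55
force: [0.8, -0.0, -0.4]
gripper_force: 0.0
top 106 off pad mm [ 0.9209 -1.4969] 105
top 88 off pad mm [ 1.3948 -3.3809] 99
top 70 off pad mm [1.9231 2.481 ] 94
top 52 off pad mm [0.9271 0.4474] 92
scene 106 off pad mm [ 2.0174 -2.4641] 111
scene 88 off pad mm [ 2.1901 -4.3532] 112
scene 70 off pad mm [1.4744 0.9204] 105
scene 52 off pad mm [ 0.8285 -0.6252] 111
```

View pics/f.png

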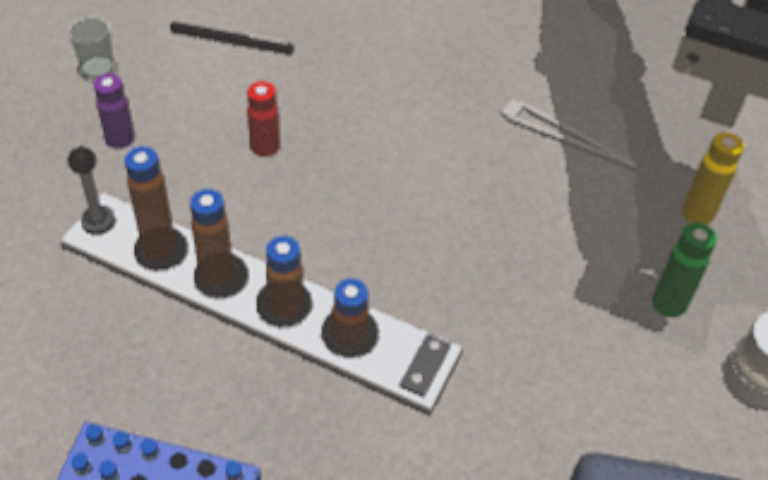

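All four vials stand upright on their pads in descending order from the post, at most about 5 mm off centre. The beaker hasn't moved and the arm is clear, so I'm handing in.

```bash
python3 -c "
from cell import arm
print(arm.sign_off())"
```

```text
the job is handed in; nothing more can be done
None
```

I handed the job in at about 29 s of the 112 s: all four vials stand upright on their pads, tallest by the post down to shortest, within about 5 mm of centre on the last camera check; the beaker hasn't moved, and sign-off gave no verdict.

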